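Find the sample case whose spring latch is too stiff

TASK

Check the spring latches of the two sample cases by pressing down on their thumb levers: one lets go at less than 10 N, the other is too stiff. Release the good latch, so that it clicks over and stays down by itself; do not force the stiff one (never press a latch with 20 N or more), leave it latched and lay the note pad flat on the lid of its case to mark it for repair. Leave the petri dish, the calculator and the small bottle where they are.

Things in the scene. Friction and masses are not known exactly. Their poses are not given: they have to be found in the camera images.
- case_a: one of two like-looking sample cases, grey with a white lid, fixed to the worktop; the lid does not open. Lid 82 mm (case's x) by 112 mm (its y), flat top 63 mm above the worktop. Origin: centre of the underside; z up; its -x side is the front, which carries the steel latch. The name does not tell whether its latch is good
- case_b: the other sample case, same shape and size and same axes; which of the two has the stiff latch must be felt
- latch_a (a joint): hook of case_a's latch, a steel piece hinged on the case's front, over the lid's edge. Hinge line along the case's y, 48 mm in front of its centre, 36 mm above the worktop. 0 = latched; 0.5 rad = released, hook swung off, lever down. Over-centre spring: resists most at the start of the stroke; past 0.25 rad it snaps to 0.5 and stays. Pressed at the lever's end, the good latch lets go at 4 to 6 N, the stiff one not below 25 N
- latch_b (a joint): hook of case_b's latch, built alike; only the spring force of the two differs
- press_a (a point): where to press latch_a: top of the rolled end (12 mm thick, 40 mm wide along the case's y) of its springy thumb lever, 84 mm in front of the case's centre, 56 mm above the worktop when latched. The lever itself flexes, 1.2 N per mm here, and springs back. The good latch snaps over when this point is pressed 10 to 13 mm down and then rests 20 mm below its start
- press_b (a point): the same point on latch_b
- note_pad_center (a point): centre (half-way up) of the note pad, a loose block of sticky notes 46 mm (its x) by 73 mm (its y) by 14 mm high, lying flat on the worktop; z up
- petri_dish: closed round petri dish, 91 mm across and 15 mm high, loose, a bystander. Origin: centre of the underside
- calculator: desk calculator, 128 x 68 x 14 mm, loose, a bystander. Origin: centre of the underside
- small_bottle: small screw-capped bottle, 48 mm across and 97 mm high, loose, a bystander. Origin: centre of the underside
Not all that is in view belongs to the job. What is shaped like the part that bears note_pad_center but black, blue or yellow is not meant.

How it is judged:
By the outcome, as a careful person would: the job done as asked, in the order asked, and still so for the second after the job is handed in, with the robot touching nothing.
It also fails if it takes over 70 s, if anything falls off the work surface, if the arm or the gripper's body presses on something with over 40 N, if the wrist force passes 120 N, or if a joint passes its speed limit or range.

ROBOT

A 7-joint arm with a two-finger parallel gripper is mounted at the origin on a cart in front of the work surface, level with it; the furniture and walls round the work are solid. World frame = base frame: x ahead of the robot, y to its left, z up, the work surface at z = 0. Lengths are in m, angles in rad, forces in N, time in s.
With the tool pointing down it reaches from about 0.425 to 0.875 m from the base axis. Payload 8.4 kg.
Tool frame: the origin (TCP) lies midway between the tips of the shut fingers; the grasp point (between the pads) lies arm.hold_point_z behind it (arm.hold_point_z is the distance from the TCP to the grasp point, in m); z points along the fingers, y is the direction in which the jaws open and shut (so a half turn about z gives the same grasp; the last joint's range is limited). The gripper opens to 85 mm and grips with 20 to 120 N. Pads are 22 mm wide; open, the fingers measure 114 mm over their backs; the gripper's body (76 mm by 85 mm) begins 54 mm behind the grasp point. The pads swing forward as they close: fully open they stand 13 mm farther back than shut.
Start: joints at [1.235, 0.333, 0.04, 1.465, -0.013, 1.343, -0.059], TCP at [0.152, -0.632, 0.231] pointing down, gripper open.
Joint ranges: [-2.58, 2.58], [-0.38, 2.09], [-1.3, 1.39], [0.25, 2.4], [-1.5, 4.64], [0.08, 2.09], [-2.65, 2.65]. Speed limits (rad/s): [2.22, 2.22, 2.79, 2.79, 3.14, 3.14, 3.14].

INTERFACE

Orientations are given as a unit quaternion [w, x, y, z].
In Python, from plant import read_state, eyes, arm gives the robot as it stands. The module is installed in compiled form; this text tells all that it offers.
- The arm moves only by the shell command python3 -m creep 'ROWS' [FORCE]. ROWS is JSON, a list of rows, each a list of 3 entries, a list of its own where there are three numbers: the closure, from 0 (fully open) to 1 (shut), then the shift along the world's x, y, z in units of 50 mm (1.0 is 50 mm), then the turn, a rotation vector about the world's x, y, z in units of 6 degrees (1.0 is 6 degrees). In form: [[hand, [dx, dy, dz], [wx, wy, wz]], ...]. A call has 1 to 8 rows; each row is the pose to reach, as a shift and turn from the pose commanded when the call began; what a row does not reach only later rows make up. A row lasts 1/10 s, in which the tool goes at most 50 mm and 8.59 degrees, less where a joint would pass 70% of its speed; a pose out of reach is approached as far as the arm can. A call with a gripper value outside its range is refused whole. The fingers move at their own pace and stop on an object; FORCE is the grip in N (left out, the last holds). Time passes only in rows, so rows that repeat a pose let the fingers close. It gives the time, the measured TCP pose, the force and the opening at its end, in the units of the state.
- read_state(): the state, without advancing time (a new reading comes with each control period).
- eyes.camera(name): name is "side" or "top" or "wrist"; returns a dict with "img" (384x512x3 uint8, blue, green, red), "mtx" (3x3 intrinsics, pixels), "R" (3x3) and "t" (3): a world point X has camera coordinates R X + t. Camera axes: x right, y down, z forward; pixel columns grow to the right and rows downward; lengths in m; the calibration is good to about 2 mm. A picture is of the moment at which its call begins. There is no depth.
- arm.close_job(): hands the job in, once; it reports no verdict.
The state is a dict: "clock": time; "qpos": joint angles; "qvel": joint speeds; "joint_efforts": joint torques, N m; "tcp_pos": TCP position; "tcp_rot": TCP orientation; "contact_force": force on the tool from outside, world axes, zero at the start; "ft_torque": the same for the moment, N m; "gripper_width": finger opening in m.
Only numpy, scipy, OpenCV 4.12 (cv2) and the standard library are available. Lean on these libraries where they do the work, as an engineer would, in place of code of your own. Each camera call takes 0.05 s, during which the arm holds its last target. There are 200 camera calls.

## Working session

There is one attempt and no reset: what is moved stays moved. The work goes in short steps, Python scripts to look and compute and a shell command to move; the robot and the scene stay as the last step left them, time stands still between calls to the robot, and variables do not carry over. Pictures are saved under pics/ and viewed, about 8 in all and at most 12, crops included, and the job is handed in when it is done.

```bash
mkdir -p pics; cat > h.py <<'E'
import numpy as np, cv2
from plant import read_state, eyes, arm
def snap(n,f):
    c=eyes.camera(n); cv2.imwrite(f'pics/{f}.png',c['img']); np.savez(f'pics/{f}.npz',**{k:c[k] for k in('mtx','R','t')}); return c
def ray(f,u,v,z):
    c=np.load(f'pics/{f}.npz'); d=c['R'].T@np.linalg.inv(c['mtx'])@[u,v,1]; o=-c['R'].T@c['t']; return o+d*(z-o[2])/d[2]
def proj(f,X):
    c=np.load(f'pics/{f}.npz'); p=c['mtx']@(c['R']@np.array(X)+c['t']); return p[:2]/p[2]
E
python3 - <<'E'
from h import *
a=snap('top','top1'); b=snap('side','side1')
for k in('top1','side1'):
    c=np.load(f'pics/{k}.npz'); print(k,-c['R'].T@c['t'],c['R'][2])
cv2.imwrite('pics/top1b.png',cv2.resize(a['img'],(800,600),interpolation=cv2.INTER_CUBIC))
s=read_state(); print(s['clock'],s['tcp_pos'],s['tcp_rot'],s['contact_force'],s['gripper_width'],arm.hold_point_z)
E
```

```text
top1 [ 0.35584584 -0.08885164  1.6241991 ] [ 0.15412234  0.00366444 -0.98804498]
side1 [ 0.83434392 -0.78489891  1.20781206] [-0.15084214  0.50727879 -0.84847798]
0.1 [ 0.15234543 -0.63145983  0.23048598] [-7.42030597e-04  9.93001177e-01  1.18102041e-01 -1.37558566e-04] [ 0.51606166 -0.06787186 -0.65715281] 0.08566560701411569 0.0187
```

View pics/top1b.png

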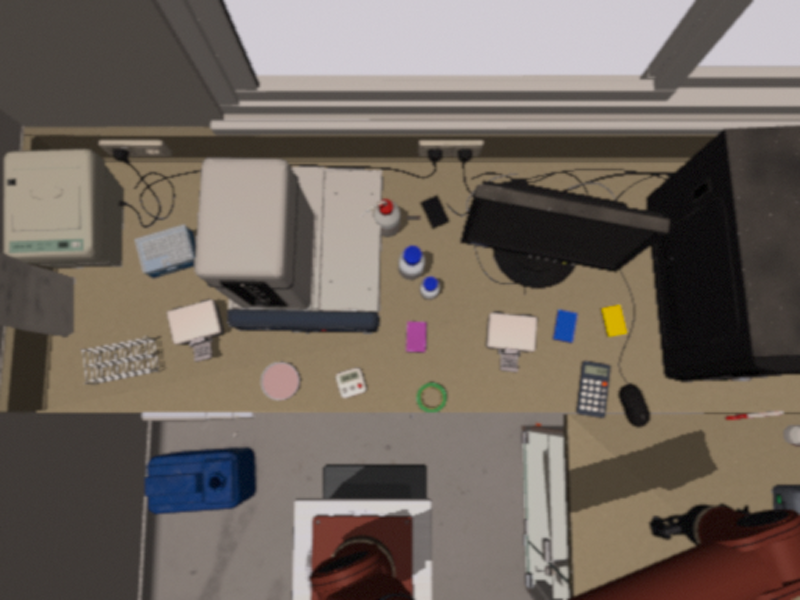

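View pics/side1.png

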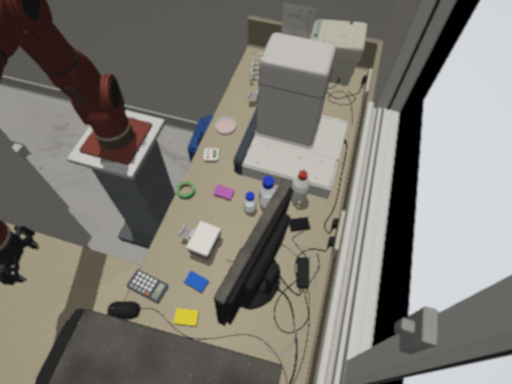

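The top view is oriented with up = +x and right = -y. At 800 px scale it shows the cases at about (194,322) and (512,332), latches toward the robot, and the magenta pad at (417,337). The blue, yellow and black lookalikes are decoys. Next I enlarge the cases and pad.

```bash
python3 - <<'E'
from h import *
i=cv2.imread('pics/top1.png')
def crop(x,y,w,h,s): return cv2.resize(i[y:y+h,x:x+w],None,fx=s,fy=s,interpolation=cv2.INTER_CUBIC)
A=crop(100,185,50,50,8);B=crop(300,190,50,50,8)
P=crop(250,200,50,25,8)
cv2.imwrite('pics/c1.png',np.vstack([np.hstack([A,B]),np.hstack([P,np.zeros_like(P)])]))
for n,u,v,z in [('A',194,322,.063),('B',512,332,.063),('pad',417,337,.014),('dish',280,381,.015),('calc',593,389,.014),('bot',430,287,.097),('mon',540,270,0.0)]:
    print(n,ray('top1',u*.64,v*.64,z).round(3))
E
```

```text
A [0.556 0.392 0.063]
B [ 0.534 -0.346  0.063]
pad [ 0.527 -0.127  0.014]
dish [0.422 0.196 0.015]
calc [ 0.405 -0.542  0.014]
bot [ 0.633 -0.155  0.097]
mon [ 0.693 -0.428  0.   ]
```

View pics/c1.png

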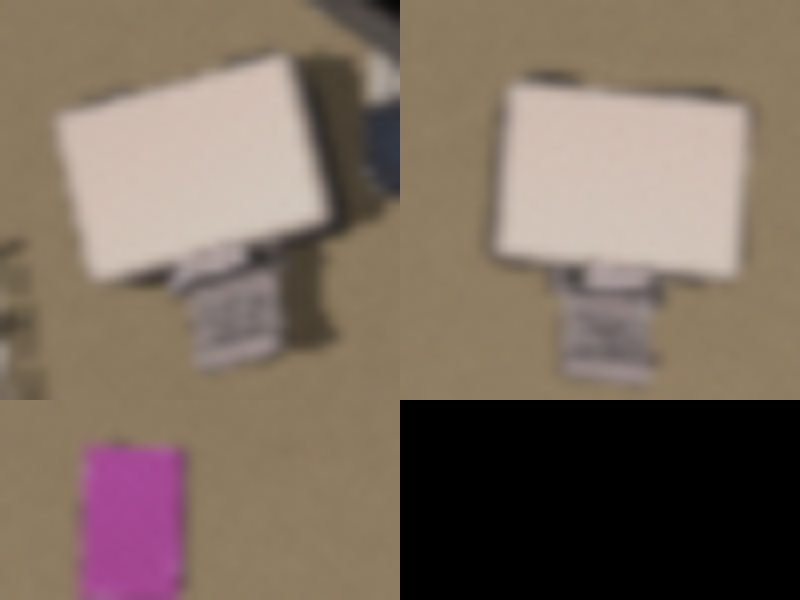

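The crop shows both lids' corners clearly, and each lever points to the case's -x side. I'll fit the lid rectangle to the corners and fit the pad by colour.

```bash
python3 - <<'E'
from h import *
def case(o,cs):
    P=np.array([ray('top1',o[0]+(x+.5)/8-.5,o[1]+(y+.5)/8-.5,.063) for x,y in cs])[:,:2]
    M=np.array([[.041,.056],[.041,-.056],[-.041,-.056],[-.041,.056]])
    c=P.mean(0); H=M.T@(P-c); th=np.arctan2(H[0,1]-H[1,0],H[0,0]+H[1,1])
    R=np.array([[np.cos(th),-np.sin(th)],[np.sin(th),np.cos(th)]])
    print('c',c.round(4),'deg',np.degrees(th).round(1),'resid mm',((P-c-M@R.T)*1000).round(1).tolist(),'press',(c+R@[-.084,0]).round(4))
    print(' lid end seen px', (proj('top1',[*(c+R@[-.084,0]),.056])-o)*8)
case((100,185),[(57,115),(293,55),(330,215),(95,280)])
case((300,190),[(108,82),(348,103),(340,277),(95,253)])
i=cv2.imread('pics/top1.png').astype(int)
m=((i[...,2]-i[...,1]>50)&(i[...,0]-i[...,1]>40)).astype('uint8'); m[:, :230]=0; m[:,300:]=0
k=cv2.findContours(m,0,2)[0]; k=max(k,key=cv2.contourArea)
P=np.array([ray('top1',u,v,.014)[:2] for u,v in k[:,0]]); r=cv2.minAreaRect((P*1000).astype('float32')); print('pad',r)
s=read_state(); 
print('tool yaw of y', np.degrees(np.arctan2(*[2*s['tcp_rot'][1]*s['tcp_rot'][2],2*s['tcp_rot'][2]**2-1][::-1])))
E
```

```text
c [0.5588 0.393 ] deg 15.3 resid mm [[-1.5, -1.4], [-3.3, 0.4], [2.4, 2.0], [2.4, -1.0]] press [0.4778 0.3708]
 lid end seen px [235.37783984 342.20261547]
c [ 0.5361 -0.3451] deg -5.1 resid mm [[-1.9, -1.1], [-1.4, 1.8], [1.3, 0.4], [2.0, -1.1]] press [ 0.4524 -0.3377]
 lid end seen px [204.49288648 361.40337879]
pad ((529.7173461914062, -124.11643981933594), (41.50946044921875, 69.78268432617188), 86.21830749511719)
tool yaw of y -76.43484655184707
```

```bash
python3 -m creep '[[1,[0.9,0.9,-0.1],[0,0,-0.5]],[1,[1.8,1.8,-0.2],[0,0,-1]],[1,[2.6,2.5,-0.4],[0,0,-1.5]],[1,[3.4,3.3,-0.6],[0,0,-2]],[1,[4.2,4.1,-0.8],[0,0,-2.5]],[1,[5,4.9,-1.2],[0,0,-3]],[1,[5.6,5.5,-1.5],[0,0,-3]],[1,[6.0,5.88,-1.5],[0,0,-3]]]'; python3 -m creep '[[1,[0,0,0],[0,0,0]],[1,[0,0,0],[0,0,0]]]'; python3 - <<'E'
from h import *
s=read_state(); print(s['clock'],s['tcp_pos'],s['tcp_rot'],s['contact_force'],s['gripper_width'])
c=snap('wrist','w1')
E
```

```text
clock: 0.9
tcp_pos: [0.4335, -0.3552, 0.1606]
tcp_rot: [-0.0, 0.999, -0.039, -0.001]
contact_force: [-0.8, -0.9, -1.9]
gripper_width: 0.0003
clock: 1.1
tcp_pos: [0.4336, -0.3556, 0.1611]
tcp_rot: [-0.0, 0.999, -0.037, -0.0]
contact_force: [0.4, -0.7, 0.0]
gripper_width: 0.0
1.1 [ 0.43355125 -0.3556472   0.16109346] [-3.98692502e-04  9.99310310e-01 -3.71283063e-02 -4.84019994e-04] [ 0.35998884 -0.71267094  0.01520766] 1.7519566411747586e-05
```

View pics/w1.png

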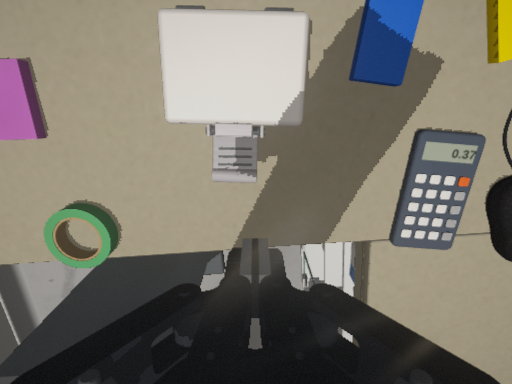

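The wrist view shows the lid from (163,12) to (303,124), the lever's rolled end at about (234,176), and fingertips at about (255,240). I'll refine the press point from it.

```bash
python3 - <<'E'
from h import *
print(ray('w1',234,175,.056), [ray('w1',u,v,.063).round(4).tolist() for u,v in((160,12),(306,13),(303,124),(166,124))])
for p in([.4524,-.3377,.056],[.4336,-.3556,.161]): print(proj('w1',p))
print('pad edge',ray('w1',44,137,.0),ray('w1',24,60,.014),ray('w1',38,137,.014))
E
```

```text
[ 0.45296929 -0.33926505  0.056     ] [[0.5782, -0.2986, 0.063], [0.5698, -0.4029, 0.063], [0.4923, -0.399, 0.063], [0.5005, -0.2897, 0.063]]
[232.27144484 175.7651733 ]
[254.18486395 253.95589744]
pad edge [ 0.49354547 -0.144168    0.        ] [ 0.56311798 -0.15666344  0.014     ] [ 0.49490361 -0.14837713  0.014     ]
```

```bash
python3 -m creep '[[1,[0.39,0.34,-0.5],[0,0,0]],[1,[0.39,0.34,-1.2],[0,0,0]],[1,[0.39,0.34,-1.8],[0,0,0]],[1,[0.39,0.34,-1.88],[0,0,0]],[1,[0.39,0.34,-1.88],[0,0,0]],[1,[0.39,0.34,-1.88],[0,0,0]]]' 60
```

```text
clock: 1.75
tcp_pos: [0.4529, -0.3413, 0.0695]
tcp_rot: [0.001, 0.999, -0.039, 0.001]
contact_force: [0.6, -0.2, -0.0]
gripper_width: 0.0002
```

```bash
python3 -m creep '[[1,[0,0.04,-0.15],[0,0,0]],[1,[0,0.04,-0.25],[0,0,0]],[1,[0,0.04,-0.3],[0,0,0]],[1,[0,0.04,-0.3],[0,0,0]]]'; python3 -m creep '[[1,[0,0,-0.06],[0,0,0]],[1,[0,0,-0.06],[0,0,0]]]'
```

```text
clock: 2.15
tcp_pos: [0.452, -0.338, 0.0527]
tcp_rot: [-0.0, 0.999, -0.039, -0.0]
contact_force: [-4.6, 0.2, 5.7]
gripper_width: -0.0002
clock: 2.35
tcp_pos: [0.452, -0.3382, 0.0498]
tcp_rot: [0.0, 0.999, -0.039, -0.0]
contact_force: [-2.8, 0.2, 3.8]
gripper_width: -0.0001
```

```bash
python3 -m creep '[[1,[0,0,-0.03],[0,0,0]],[1,[0,0,-0.06],[0,0,0]],[1,[0,0,-0.06],[0,0,0]]]'; python3 -m creep '[[1,[0,0,-0.04],[0,0,0]],[1,[0,0,-0.04],[0,0,0]]]'
```

```text
clock: 2.65
tcp_pos: [0.4526, -0.3379, 0.0465]
tcp_rot: [-0.0, 0.999, -0.039, 0.0]
contact_force: [0.5, -0.3, 0.6]
gripper_width: 0.0
clock: 2.85
tcp_pos: [0.4526, -0.3376, 0.0443]
tcp_rot: [-0.0, 0.999, -0.039, -0.0]
contact_force: [0.0, -0.1, 0.8]
gripper_width: -0.0
```

Force rose to about 5.7 N, then vanished, so latch B seems to have let go. I'll check by picture.

```bash
python3 -m creep '[[1,[0,0,0.6],[0,0,0]],[1,[-0.4,-0.34,1.4],[0,0,0]],[1,[-0.4,-0.34,2.3],[0,0,0]],[1,[-0.4,-0.34,2.3],[0,0,0]],[0,[-0.4,-0.34,2.3],[0,0,0]],[0,[-0.4,-0.34,2.3],[0,0,0]]]'; python3 - <<'E'
from h import *
c=snap('wrist','w2'); i=c['img'][0:200,0:330]
j=cv2.imread('pics/w1.png')[0:200,0:330]
cv2.imwrite('pics/w2c.png',np.hstack([cv2.resize(k[90:200,150:330],None,fx=2.2,fy=2.2,interpolation=2) for k in(j,i)]))
for p in([.4528,-.3387,.056],[.452,-.3387,.036]): print((proj('w2',p)-[150,90])*2.2)
E
```

```text
clock: 3.45
tcp_pos: [0.4322, -0.3543, 0.1585]
tcp_rot: [-0.001, 0.999, -0.038, -0.001]
contact_force: [-0.5, 0.4, -0.1]
gripper_width: 0.0283
[186.06258906 185.53566475]
[189.38345564 175.86612949]
```

View pics/w2c.png

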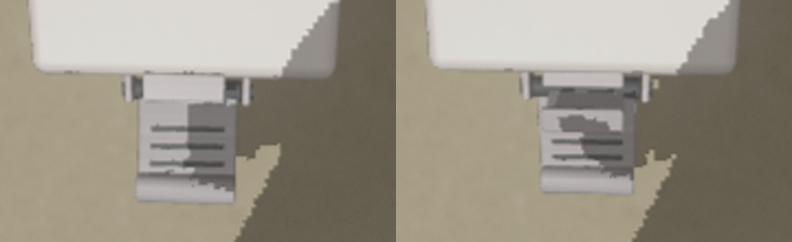

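Right half (after) shows that B's hook has swung off the lid's edge and the lever's end is down and staying, so B is the good latch. Now I'll feel A gently, with at most about 12 mm of travel.

```bash
python3 -m creep '[[1,[0.1,0.8,0],[0,0,0.2]],[1,[0.2,1.7,0],[0,0,0.4]],[1,[0.3,2.6,0],[0,0,0.6]],[1,[0.4,3.5,0],[0,0,0.8]],[1,[0.4,4.4,0],[0,0,1]],[1,[0.4,5.3,0],[0,0,1.2]],[1,[0.4,6.2,0],[0,0,1.4]],[1,[0.4,7,0],[0,0,1.6]]]' && python3 -m creep '[[1,[0,0.9,0],[0,0,0.2]],[1,[0,1.8,0],[0,0,0.4]],[1,[0,2.7,0],[0,0,0.6]],[1,[0,3.6,0],[0,0,0.8]],[1,[0,4.5,0],[0,0,1]],[1,[0,5.4,0],[0,0,1.2]],[1,[0,6.2,0],[0,0,1.6]],[1,[0,6.6,0],[0,0,1.7]]]' && python3 -m creep '[[1,[0,0,0],[0,0,0]],[1,[0,0,0],[0,0,0]]]'; python3 - <<'E'
from h import *
snap('wrist','w3')
E
```

```text
clock: 4.3
tcp_pos: [0.4515, -0.0025, 0.1586]
tcp_rot: [-0.0, 0.999, 0.046, -0.001]
contact_force: [0.8, 0.0, 0.7]
gripper_width: 0.0002
clock: 5.1
tcp_pos: [0.4505, 0.3289, 0.1584]
tcp_rot: [-0.001, 0.991, 0.136, -0.001]
contact_force: [0.5, 0.5, 0.6]
gripper_width: -0.0
clock: 5.3
tcp_pos: [0.4517, 0.3248, 0.1584]
tcp_rot: [0.0, 0.991, 0.134, -0.001]
contact_force: [-1.0, -0.3, -0.7]
gripper_width: -0.0
```

View pics/w3.png

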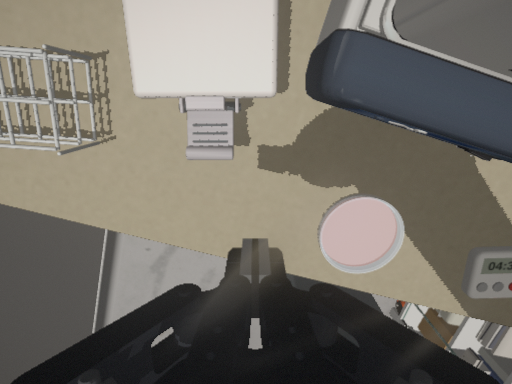

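The wrist view shows A's roll centred at about (210,153), lid corners at (134,95) and (277,95), and clear space around it.

```bash
python3 - <<'E'
from h import *
p=ray('w3',210,153,.056); t=read_state()['tcp_pos']; print(p,(p-t)/.05, proj('w3',[.4778,.3708,.056]))
for u,v in((134,95),(277,95)): print(ray('w3',u,v,.063))
E
```

```text
[0.47806486 0.37051166 0.056     ] [ 0.51662092  0.9309964  -2.05252695] [209.59502563 153.21210293]
[0.50770683 0.43580774 0.063     ]
[0.53684574 0.33006018 0.063     ]
```

```bash
python3 -m creep '[[1,[0.3,0.6,-0.4],[0,0,0]],[1,[0.52,0.93,-1],[0,0,0]],[1,[0.52,0.93,-1.7],[0,0,0]],[1,[0.52,0.93,-1.9],[0,0,0]],[1,[0.52,0.93,-1.9],[0,0,0]],[1,[0.52,0.93,-1.9],[0,0,0]]]'; python3 -m creep '[[1,[0,0,-0.06],[0,0,0]],[1,[0,0,-0.12],[0,0,0]],[1,[0,0,-0.16],[0,0,0]],[1,[0,0,-0.16],[0,0,0]]]';python3 -m creep '[[1,[0,0,-0.04],[0,0,0]],[1,[0,0,-0.06],[0,0,0]],[1,[0,0,-0.06],[0,0,0]]]'
```

```text
clock: 5.95
tcp_pos: [0.4792, 0.3711, 0.0661]
tcp_rot: [-0.0, 0.991, 0.133, 0.001]
contact_force: [-0.8, 0.1, 0.6]
gripper_width: -0.0001
clock: 6.35
tcp_pos: [0.4785, 0.3715, 0.0567]
tcp_rot: [0.0, 0.991, 0.134, 0.0]
contact_force: [-0.5, -0.3, 0.2]
gripper_width: 0.0001
clock: 6.65
tcp_pos: [0.4781, 0.3716, 0.0537]
tcp_rot: [0.0, 0.991, 0.134, -0.0]
contact_force: [-2.4, -0.1, 3.6]
gripper_width: 0.0002
```

```bash
python3 -m creep '[[1,[0,0,-0.04],[0,0,0]],[1,[0,0,-0.06],[0,0,0]],[1,[0,0,-0.06],[0,0,0]]]';python3 -m creep '[[1,[0,0,-0.03],[0,0,0]],[1,[0,0,-0.06],[0,0,0]],[1,[0,0,-0.06],[0,0,0]]]'
```

```text
clock: 6.95
tcp_pos: [0.4778, 0.3717, 0.051]
tcp_rot: [0.0, 0.991, 0.134, -0.0]
contact_force: [-4.7, -2.4, 7.9]
gripper_width: -0.0
clock: 7.25
tcp_pos: [0.4775, 0.3718, 0.0482]
tcp_rot: [0.0, 0.991, 0.134, -0.001]
contact_force: [-5.9, -2.6, 11.7]
gripper_width: 0.0001
```

A holds at over 11.7 N, so it's the stiff one. I'll back off to 0.16 and return to the pad.

```bash
python3 -m creep '[[1,[0,0,0.6],[0,0,0]],[1,[0,-0.2,1.5],[0,0,0]],[1,[-0.5,-0.9,2.2],[0,0,0]],[1,[-0.55,-1.8,2.2],[0,0,0]],[1,[-0.55,-2.7,2.2],[0,0,-0.2]],[1,[-0.55,-3.6,2.2],[0,0,-0.4]],[1,[-0.55,-4.5,2.2],[0,0,-0.6]],[1,[-0.55,-5.4,2.2],[0,0,-0.8]]]' && python3 -m creep '[[0,[0,-0.9,0],[0,0,-0.6]],[0,[0,-1.8,0],[0,0,-1.2]],[0,[0,-2.7,0],[0,0,-1.8]],[0,[0,-3.6,0],[0,0,-2.4]],[0,[0.1,-4.2,0],[0,0,-2.4]],[0,[0.2,-4.6,0],[0,0,-2.4]],[0,[0.2,-4.6,0],[0,0,-2.4]],[0,[0.2,-4.6,0],[0,0,-2.4]]]'; python3 - <<'E'
from h import *
snap('wrist','w4')
E
```

```text
clock: 8.05
tcp_pos: [0.451, 0.0997, 0.1579]
tcp_rot: [0.0, 0.996, 0.092, 0.001]
contact_force: [1.1, -0.5, -0.4]
gripper_width: 0.0002
clock: 8.85
tcp_pos: [0.461, -0.1283, 0.1575]
tcp_rot: [-0.0, 0.999, -0.034, -0.0]
contact_force: [-0.7, 0.5, -0.1]
gripper_width: 0.0852
```

View pics/w4.png

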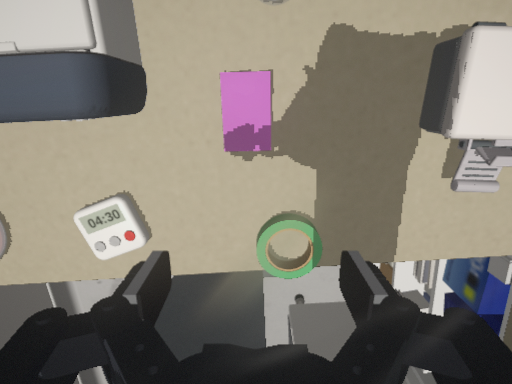

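The wrist view shows the pad's top corners at about (221,73), (270,71), (271,150) and (224,152). B's latch is still released at the right edge.

```bash
python3 - <<'E'
from h import *
m=snap_=cv2.imread('pics/w4.png').astype(int)
m=((m[...,2]-m[...,1]>50)&(m[...,0]-m[...,1]>40)).astype('uint8'); m[170:]=0; m[:,300:]=0
k=max(cv2.findContours(m,0,2)[0],key=cv2.contourArea)[:,0]
print('blob',cv2.boundingRect(k))
P=np.array([ray('w4',u,v,.014)[:2]*1000 for u,v in[(221,73),(270,71),(271,150),(224,152)]]); print(P.round(1),P.mean(0))
s=read_state();q=s['tcp_rot'];t=s['tcp_pos'];print('tool y deg',np.degrees(np.arctan2(2*q[2]**2-1,2*q[1]*q[2])))
print('edges dir',np.degrees(np.arctan2(*(P[0]-P[3])[::-1])),np.degrees(np.arctan2(*(P[1]-P[2])[::-1])), np.append(P.mean(0)/1000,.0)/.05-t/.05)
E
```

```text
blob (220, 71, 51, 80)
[[ 566.2 -105.2]
 [ 564.9 -149.5]
 [ 493.6 -146.8]
 [ 494.8 -100.7]] [ 529.85400334 -125.54930546]
tool y deg -93.79238936645825
edges dir -3.5839867143784465 -2.174474057413039 [ 1.37752853  0.04178695 -3.15175255]
```

```bash
python3 -m creep '[[0,[0.6,0.02,-0.4],[0,0,0.1]],[0,[1.38,0.04,-1.1],[0,0,0.1]],[0,[1.38,0.04,-1.9],[0,0,0.1]],[0,[1.38,0.04,-2.6],[0,0,0.1]],[0,[1.38,0.04,-3],[0,0,0.1]],[0,[1.38,0.04,-3.14],[0,0,0.1]],[0,[1.38,0.04,-3.14],[0,0,0.1]],[0,[1.38,0.04,-3.14],[0,0,0.1]]]' 40 && python3 -m creep '[[1,[0,0,0],[0,0,0]],[1,[0,0,0],[0,0,0]],[1,[0,0,0],[0,0,0]],[1,[0,0,0],[0,0,0]],[1,[0,0,0],[0,0,0]],[1,[0,0,0],[0,0,0]]]'
```

```text
clock: 9.7
tcp_pos: [0.5309, -0.1261, 0.002]
tcp_rot: [0.0, 1.0, -0.028, 0.001]
contact_force: [0.2, -0.5, -0.3]
gripper_width: 0.0857
clock: 10.3
tcp_pos: [0.5306, -0.1267, 0.0017]
tcp_rot: [0.0, 1.0, -0.028, 0.001]
contact_force: [-0.9, 0.8, 5.9]
gripper_width: 0.0453
```

```bash
python3 - <<'E'
from h import *
def tri(a,b):
    L=[]
    for f,p in(('top1',a),('side1',b)):
        c=np.load(f'pics/{f}.npz');L.append((c['mtx']@np.c_[c['R'],c['t']],np.array(p,float).reshape(2,1)))
    X=cv2.triangulatePoints(L[0][0],L[1][0],L[0][1],L[1][1]);return (X[:3]/X[3]).ravel().round(3)
print('block FL',tri((198*.64,277*.64),(272,33)),'FR',tri((285*.64,277*.64),(262,70)),'BL',tri((203*.64,161*.64),(335,43)))
for z in(0,.05,.1): print(z,ray('w3',312,88,z).round(3),ray('w3',325,38,z).round(3))
E
python3 -m creep '[[1,[-0.1,0.05,0.4],[0,0,0]],[1,[-0.4,0.1,1],[0,0,0]],[1,[-0.8,0.3,1.8],[0,0,0]],[1,[-1.2,0.6,2.5],[0,0,0]],[1,[-1.4,1,3],[0,0,0]],[1,[-1.5,1.4,3.2],[0,0,0]],[1,[-1.5,1.4,3.2],[0,0,0]]]'
python3 - <<'E'
from h import *
c=snap('wrist','w5')
E
```

```text
block FL [0.589 0.271 0.446] FR [0.596 0.123 0.411] BL [0.801 0.27  0.455]
0 [0.554 0.295 0.   ] [0.598 0.298 0.   ]
0.05 [0.55  0.304 0.05 ] [0.587 0.306 0.05 ]
0.1 [0.546 0.312 0.1  ] [0.575 0.314 0.1  ]
clock: 11.0
tcp_pos: [0.4555, -0.0537, 0.1623]
tcp_rot: [0.0, 1.0, -0.027, 0.002]
contact_force: [0.0, 0.4, -1.1]
gripper_width: 0.0453
```

View pics/w5.png

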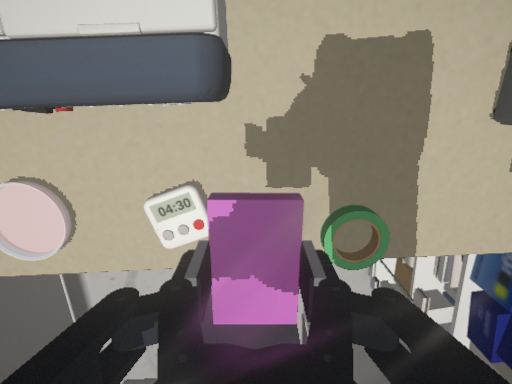

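The pad is held level and square between the fingers (rows 195–325, columns 210–300). I carry it to above case A.

```bash
python3 -m creep '[[1,[0,0.5,0],[0,0,0]],[1,[0,1.2,0],[0,0,0.3]],[1,[0,2,0],[0,0,0.6]],[1,[0,2.8,0],[0,0,0.9]],[1,[0,3.6,0],[0,0,1.2]],[1,[0,4.4,0],[0,0,1.5]],[1,[0,5.2,0],[0,0,1.8]],[1,[0,6,0],[0,0,2.1]]]' && python3 -m creep '[[1,[0,0.7,0],[0,0,0.3]],[1,[0.1,1.4,0],[0,0,0.6]],[1,[0.4,2.1,0],[0,0,0.9]],[1,[0.6,2.7,0],[0,0,0.95]],[1,[0.6,2.9,0],[0,0,0.95]],[1,[0.6,2.9,0],[0,0,0.95]]]'; python3 - <<'E'
from h import *
s=read_state();q=s['tcp_rot'];t=s['tcp_pos'];print('tool y deg',np.degrees(np.arctan2(2*q[2]**2-1,2*q[1]*q[2])),(np.array([.562,.3925,.068])-t)/.05,s['gripper_width'])
snap('wrist','w6')
E
```

```text
clock: 11.85
tcp_pos: [0.4549, 0.2445, 0.1593]
tcp_rot: [-0.0, 0.997, 0.082, -0.001]
contact_force: [0.5, -0.1, -0.3]
gripper_width: 0.0449
clock: 12.45
tcp_pos: [0.484, 0.3898, 0.1586]
tcp_rot: [-0.0, 0.991, 0.132, -0.002]
contact_force: [0.5, -0.2, 0.3]
gripper_width: 0.0445
tool y deg -74.82244321321616 [ 1.55908005  0.05407461 -1.8127803 ] 0.04451454869088933
```

View pics/w6.png

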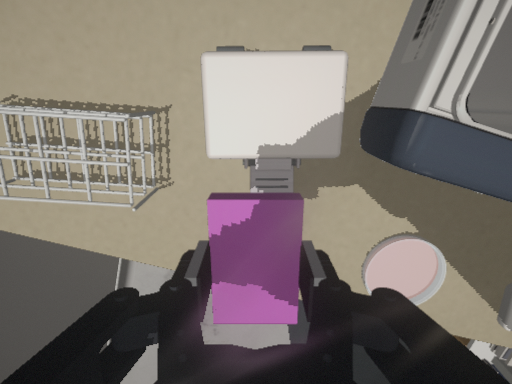

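```bash
python3 - <<'E'
from h import *
P=np.array([ray('w6',u,v,.063)[:2] for u,v in[(203,52),(346,53),(342,157),(207,157)]]);print(P.round(4).tolist(),P.mean(0))
print(np.degrees(np.arctan2(*(P[0]-P[1])[::-1]))-90,np.degrees(np.arctan2(*(P[3]-P[2])[::-1]))-90)
t=read_state()['tcp_pos']
for z in(t[2]+.012,t[2]-.002):
    Q=np.array([ray('w6',u,v,z)[:2] for u,v in[(208,194),(302,194),(298,324),(213,324)]]);print((Q-t[:2]).round(4).tolist(),(Q.mean(0)-t[:2]))
E
```

```text
[[0.5836, 0.4558], [0.6104, 0.354], [0.537, 0.3297], [0.508, 0.4364]] [0.55975049 0.39397674]
14.79410199247252 15.164286197261049
[[0.0311, 0.0321], [0.0426, -0.0102], [-0.0289, -0.0312], [-0.0411, 0.0136]] [0.00093846 0.00106362]
[[0.0262, 0.0332], [0.0388, -0.0136], [-0.0404, -0.0369], [-0.0539, 0.0126]] [-0.00731199 -0.0011924 ]
```

```bash
python3 -m creep '[[1,[0.7,0.03,0],[0,0,0]],[1,[1.4,0.06,0],[0,0,0]],[1,[1.53,0.06,-0.4],[0,0,0]],[1,[1.53,0.06,-0.9],[0,0,0]],[1,[1.53,0.06,-1.4],[0,0,0]],[1,[1.53,0.06,-1.7],[0,0,0]],[1,[1.53,0.06,-1.78],[0,0,0]],[1,[1.53,0.06,-1.78],[0,0,0]]]' && python3 -m creep '[[1,[0,0,-0.03],[0,0,0]],[1,[0,0,-0.03],[0,0,0]]]'
```

```text
clock: 13.3
tcp_pos: [0.5614, 0.3909, 0.0716]
tcp_rot: [0.0, 0.991, 0.131, -0.0]
contact_force: [-0.5, -0.2, 0.4]
gripper_width: 0.0452
clock: 13.5
tcp_pos: [0.5619, 0.3919, 0.0713]
tcp_rot: [-0.0, 0.991, 0.131, 0.001]
contact_force: [0.4, 0.4, -0.2]
gripper_width: 0.0449
```

```bash
python3 -m creep '[[1,[-0.01,0.02,-0.04],[0,0,0]],[1,[-0.01,0.02,-0.08],[0,0,0]],[1,[-0.01,0.02,-0.08],[0,0,0]],[1,[-0.01,0.02,-0.08],[0,0,0]]]' && python3 -m creep '[[1,[0,0,-0.03],[0,0,0]],[1,[0,0,-0.03],[0,0,0]]]'
```

```text
clock: 13.9
tcp_pos: [0.5609, 0.3926, 0.0661]
tcp_rot: [0.0, 0.991, 0.131, -0.0]
contact_force: [0.5, -0.4, 0.2]
gripper_width: 0.0447
clock: 14.1
tcp_pos: [0.5611, 0.3927, 0.0648]
tcp_rot: [-0.0, 0.991, 0.131, 0.0]
contact_force: [0.1, 0.9, 1.2]
gripper_width: 0.0447
```

```bash
python3 -m creep '[[0.3,[0,0,0],[0,0,0]],[0.3,[0,0,0],[0,0,0]],[0.3,[0,0,0],[0,0,0]],[0.3,[0,0,0.3],[0,0,0]],[0.3,[0,0,1],[0,0,0]],[0.3,[-0.4,0,1.8],[0,0,0]],[0.3,[-1.2,0,2],[0,0,0]],[0.3,[-2,0,2],[0,0,0]]]' && python3 -m creep '[[0.3,[-0.2,0,0],[0,0,0]],[0.3,[-0.2,0,0],[0,0,0]],[0.3,[-0.2,0,0],[0,0,0]]]'; python3 - <<'E'
from h import *
a=snap('wrist','w7')['img'];b=snap('top','top2')['img']
f=lambda x,s:cv2.resize(x,None,fx=s,fy=s,interpolation=2)
cv2.imwrite('pics/fin.png',np.hstack([a[0:300,130:400][:300],f(b[180:255,95:225],4)[:, :520]]))
E
```

```text
clock: 14.9
tcp_pos: [0.4608, 0.394, 0.1682]
tcp_rot: [-0.001, 0.991, 0.131, 0.002]
contact_force: [-0.7, 0.8, 0.8]
gripper_width: 0.0591
clock: 15.2
tcp_pos: [0.4524, 0.3922, 0.1652]
tcp_rot: [0.0, 0.991, 0.131, 0.001]
contact_force: [-0.3, -0.7, -0.3]
gripper_width: 0.0598
```

View pics/fin.png

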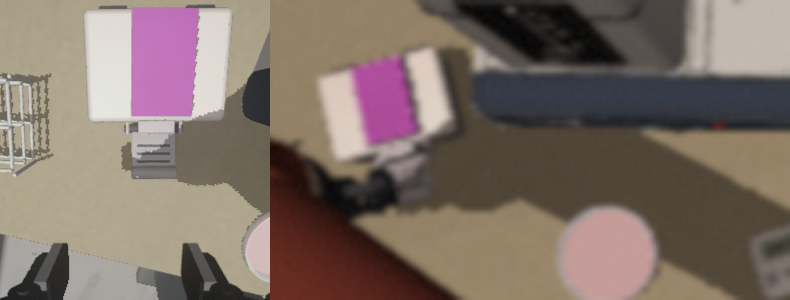

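The pad lies flat within A's lid, from (132,8) to (197,116) in the left half, and A's latch is still latched. The gripper is clear, and B was still released when last seen, after it was pressed. I'm handing in.

```bash
python3 -c "
from plant import arm,read_state
s=read_state();print(s['clock'],s['contact_force'])
print(arm.close_job())"
```

```text
15.3 [-0.06303365  0.48754185 -0.93449728]
the job is handed in; nothing more can be done
None
```

The job is done and handed in at about 15 s of robot time.

- **Case B (good latch):** it let go at about 6 N. The pictures afterwards show the hook swung off and the lever staying down.
- **Case A (stiff latch):** it still held at about 12 N downward (13 N in all), so I stopped there and left it latched.
- **Note pad:** the magenta pad lies flat on case A's lid. In the last wrist picture it is within the edges and A's hook is still latched.
- **Other items:** the petri dish, calculator and small bottle were not touched. Only the dish shows in the final crop; I did not measure the three again.

The gripper was clear of everything at hand-in. None of my checks failed or disagreed. I last saw latch B released after pressing latch A, but did not look at it again just before handing in.

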